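# Make up a jar set to weight on the dial scale

## Robot

A 6-joint arm with a two-finger parallel gripper is mounted at the origin on the work surface. World frame = base frame: x ahead of the robot, y to its left, z up, the work surface at z = 0. Lengths are in mm, angles in rad, forces in N, time in s.
With the tool pointing down it reaches from about 350 to 925 mm from the base axis. Payload 6.4 kg.
Tool frame: the origin (TCP) lies on the centre line of the jaws, within the pads' length; the fingertips stand 14 mm ahead of it and the grasp point (between the pads) lies 5 mm behind it; z points along the fingers, y is the direction in which the jaws open and shut (so a half turn about z gives the same grasp; the last joint's range is limited). The gripper opens to 85 mm and grips with 20 to 120 N. Pads are 22 mm wide; open, the fingers measure 114 mm over their backs; the gripper's body (76 mm by 85 mm) begins 54 mm behind the grasp point. The pads swing forward as they close: fully open they stand 13 mm farther back than shut.
Start: joints at [1.17, 0.245, 1.558, -0, 1.339, -0.174], TCP at [146.156, 633.366, 245.29] pointing down, gripper open.
Joint ranges: [-3.13, 3.13], [-1.02, 2.26], [0.13, 2.54], [-0.95, 4.09], [0.21, 2.88], [-2.74, 2.74]. Speed limits (rad/s): [2.57, 2.57, 3.14, 3.14, 3.14, 3.14].

## Interface

Orientations are given as a unit quaternion [w, x, y, z].
In Python, from workcell import robot, planner, cams gives the robot as it stands. The module is installed in compiled form; this text tells all that it offers. Calls block until the motion is done:
- robot.move_ptp(position, orientation): joint-space move of the TCP to a pose.
- robot.move_linear(position, ori=None, feed=150, contact_N=None): straight line of the TCP; ori=None keeps the orientation; feed is the mean speed in mm/s. With contact_N (N) it stops when the force on the tool has changed by that much, and returns True; else False.
- robot.move_j(angles): joint-space move.
- robot.grip(opening, f_grip=None): opening from 0.0 (shut) to 1.0 (fully open); f_grip is the grip in N (None keeps the last); returns when the fingers have stopped.
- robot.dwell(seconds).
- planner.inverse_kinematics(position, orientation): joint angles nearest the present ones, or None.
- robot.get_obs(): the state.
- cams.grab_frame(name): name is "scene" or "top" or "wrist"; returns (picture, depth): 480x640x3 uint8, red, green, blue; 480x640 float32, mm along the optical axis (not along the pixel's ray), 0 where there is no reading.
- cams.camera_model(name): a dict with "fov_y" (degrees; the focal length in pixels is half the picture's height over the tangent of half this angle, whatever the lens; pixels are square), "cx", "cy" (the principal point, pixels), "view" (4x4, takes a point from world to camera coordinates); the wrist camera has in their place "T_tool_cam" (4x4, takes a point from camera to tool coordinates, whose origin is the TCP and whose axes are the flange's). Camera axes: x right, y up, looking along -z (the intrinsics and any distortion apply to the point x, -y, -z); pixel columns grow to the right and rows downward; lengths in mm; the calibration is good to about 2 mm. A picture is of the moment at which its call begins: read the wrist's pose just before it. camera_model takes no time and is no camera call.
A pose or a line that the arm cannot do raises robot.Unreachable and nothing moves.
- robot.job_done(): hands the job in, once; it reports no verdict.
The state is a dict: "t": time; "joint_pos": joint angles; "joint_vel": joint speeds; "effort": joint torques, N m; "tool_pos": TCP position; "orientation": TCP orientation; "force": force on the tool from outside, world axes, zero at the start; "moment": the same for the moment, N m; "gripper_width": opening from 0.0 (shut) to 1.0 (fully open).
Only numpy, scipy, OpenCV 4.12 (cv2) and the standard library are available. Lean on these libraries where they do the work, as an engineer would, in place of code of your own. Each camera call takes 0.05 s, during which the arm holds its last target. There are 200 camera calls.

## Task

This assorted set is sold by weight: seat powder jars from the desk in the empty wells of the set tray on the dial scale, one after another, until the needle rests in the green band, then stop and leave the spare jars where they stand. Let every jar go fully down into its well, which you may have to feel for because the tray lies loose on the platform, and be gentle: never press the scale to the end of its dial (1 kg), force a jar against the tray, or disturb the other things on the desk.

Things in the scene. Friction and masses are not known exactly. Their poses are not given: they have to be found in the camera images.
- scale: White 1 kg dial scale, fixed to the desk, 90 mm tall. Origin on the desk under the centre of its oblong steel platform, z up. Platform 206 mm along the scale's x, 160 mm along its y. The round dial (140 mm across) lies 168 mm from the origin along the scale's +y, about 70 mm up, facing up.
- platform (a point): Middle of the platform's top face, 80 mm above the desk when empty. It rides on a spring: sinks 2 mm per 100 g (490 N/m), stop at 24 mm. On it lies the white set tray, 184 x 138 mm (x by y), top face 15 mm above the platform, axes along the scale's. Row at +y: three metal tins, in place, standing 7 mm proud. Row at -y: three empty round wells, 42 mm wide, 10 mm deep, 57 mm apart along x.
- needle (a joint): Reading in rad: the red needle turns clockwise from above, 0.005 rad per gram (tray included; long tick 100 g = 0.5 rad). Pointing to the scale's +x it reads 500 g. Green band 2.50 to 3.06 rad (500 to 612 g); end of dial 5.0 rad (1 kg), where red starts. Also shows a push on the tray (1 N = 0.51 rad). Settles in about 0.5 s. Start: tray and tins, 245 to 385 g.
- well1 (a point): Mark fixed to the platform: where the centre of well 1 (at the scale's -x end) would be, at the height of the tray's top face, if the tray lay in the middle. The tray lies off by up to 6 mm along x and 6 mm along y (not measured, differs every time, same for all wells); it grips on rubber feet and slips at about 3 N sideways push. A jar fully down has its origin 10 mm below this point.
- well2 (a point): The same mark for well 2, the middle one. The true well is off it by the same unmeasured shift of the tray. A jar standing on the tray's top face has its origin level with this point; fully down, 10 mm below. The point sinks with the platform.
- well3 (a point): The same mark for well 3, at the scale's +x end. The true well is off it by the same unmeasured shift of the tray. Neighbouring wells' centres are 57 mm apart; the tins' centres are 70 mm from the wells' along the scale's +y.
- jar1: Loose round glass jar of pink powder with a flat black lid, 40 mm across and 50 mm tall, straight-sided, its foot bevelled by 1 mm; about 90 to 110 g. Origin at the centre of its underside, z up. Four such jars stand on the desk; three wells are free, two or three jars will be needed.
- jar2: Loose round glass jar of peach powder with a flat black lid, 40 mm across and 50 mm tall, straight-sided, its foot bevelled by 1 mm; about 90 to 110 g. Origin at the centre of its underside, z up. Four such jars stand on the desk; three wells are free, two or three jars will be needed.
- jar3: Loose round glass jar of light blue powder with a flat black lid, 40 mm across and 50 mm tall, straight-sided, its foot bevelled by 1 mm; about 90 to 110 g. Origin at the centre of its underside, z up. Four such jars stand on the desk; three wells are free, two or three jars will be needed.
- jar4: Loose round glass jar of lilac powder with a flat black lid, 40 mm across and 50 mm tall, straight-sided, its foot bevelled by 1 mm; about 90 to 110 g. Origin at the centre of its underside, z up. Four such jars stand on the desk; three wells are free, two or three jars will be needed.
- polish_white: Bystander: white polish bottle, 30 mm across, 78 mm tall, origin under its centre. Leave alone.
- polish_red: Bystander: red polish bottle with white cap, 30 mm across, 78 mm tall, origin under its centre. Leave alone.
- polish_dark: Bystander: black polish bottle, 28 mm across, 70 mm tall, origin under its centre. Leave alone.
- cream_pot: Bystander: white pot, 52 mm across, 36 mm tall, origin under its centre. Leave alone.
- buffer_block: Bystander: pink nail buffer, 90 x 26 x 24 mm, origin under its centre, long along its x. Leave alone.
- nippers: Bystander: steel cuticle nippers lying flat, about 140 mm long and 8 mm thick. Leave alone.

How it is judged:
By the outcome, as a careful person would: the job done as asked, in the order asked, and still so for the second after the job is handed in, with the robot touching nothing.
It also fails if it takes over 72 s, if anything falls off the work surface, if the arm or the gripper's body presses on something with over 40 N, if the wrist force passes 120 N, or if a joint passes its speed limit or range.

## Working session

There is one attempt and no reset: what is moved stays moved. The work goes in short steps, each a Python script; the robot and the scene stay as the last script left them, time stands still between calls to the robot, and variables do not carry over. Pictures are saved under pics/ and viewed, about 8 in all and at most 12, crops included, and the job is handed in when it is done.

```bash
mkdir -p pics
python3 - <<'E'
from workcell import robot,planner,cams
import cv2,numpy as np
for n in("scene","top","wrist"):
    o=robot.get_obs();p,d=cams.grab_frame(n);cv2.imwrite(f"pics/{n}0.png",p[:,:,::-1]);np.savez(f"pics/{n}0.npz",p=p,d=d)
    m=cams.camera_model(n);print(n,{k:np.round(v,4).tolist() if not isinstance(v,str) else v for k,v in m.items()},(d>0).mean())
print(robot.get_obs())
E
```

```text
scene {'fov_y': 44.8087, 'cx': 318.8284, 'cy': 234.3798, 'view': [[0.1853, 0.9827, 0.0055, -59.9062], [-0.7914, 0.1459, 0.5937, 397.2292], [0.5826, -0.1143, 0.8047, -1402.0716], [0.0, 0.0, 0.0, 1.0]]} 0.99591796875
top {'fov_y': 48.5401, 'cx': 313.3562, 'cy': 233.8599, 'view': [[0.0253, -0.9996, -0.008, -41.8434], [0.9981, 0.0248, 0.0569, -542.2945], [-0.0567, -0.0095, 0.9983, -943.4667], [0.0, 0.0, 0.0, 1.0]]} 0.9961751302083334
wrist {'fov_y': 65.0232, 'cx': 322.583, 'cy': 231.8055, 'T_tool_cam': [[-0.0003, 0.9465, 0.3226, 82.342], [1.0, 0.0003, 0.0003, -0.1745], [0.0002, 0.3226, -0.9465, -127.8283], [0.0, 0.0, 0.0, 1.0]]} 0.9961100260416667
{'t': 0.15, 'joint_pos': array([ 1.16987637e+00,  2.45652519e-01,  1.55874220e+00, -2.54415773e-06,
        1.33871202e+00, -1.74090743e-01]), 'joint_vel': array([-0.00076473, -0.00197441, -0.00553729, -0.00135834,  0.00297169,
        0.00032813]), 'effort': array([ 7.94290031e-05, -4.29988790e+01, -3.26550221e+01, -1.78516352e-04,
        3.50714174e-03, -1.41693155e-05]), 'tool_pos': array([146.00357101, 632.96712192, 244.42976846]), 'orientation': array([-2.13480062e-04,  1.13171298e-01,  9.93575203e-01, -7.26318038e-04]), 'force': array([-0.13954304,  0.83684269, -0.4239059 ]), 'moment': array([-0.04917346,  0.00477061,  0.01318731]), 'gripper_width': 1.0023930304839186}
```

View pics/top0.png

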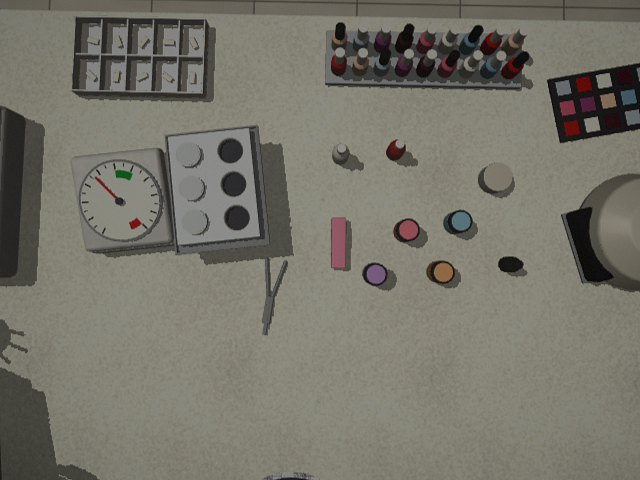

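View pics/scene0.png

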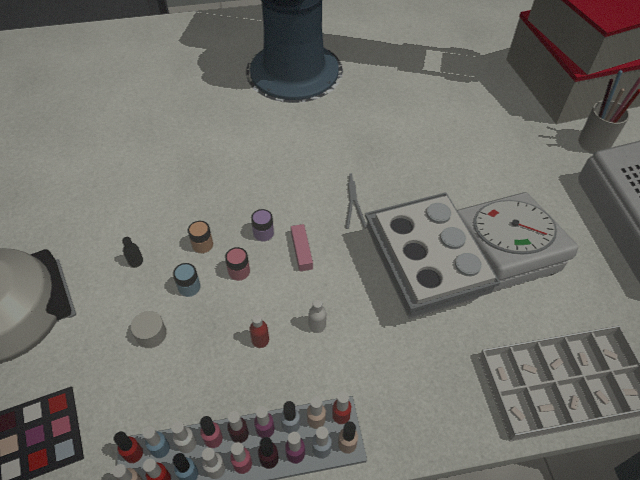

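The scene view and the top view agree. In the top image the wells are near (237,218), (233,184) and (230,150), and the dial hub is at (119,201) with its tip up-left, about 340 g. The jars are pink (407,230), blue (460,222), lilac (375,274) and peach (441,272). Next I'll turn these into positions.

```bash
cat > h.py <<'E'
from workcell import robot,planner,cams
import cv2,numpy as np
from scipy.spatial.transform import Rotation as R
def K(m): return 240/np.tan(np.radians(m["fov_y"])/2),m["cx"],m["cy"]
def campose(n,o=None):
    m=cams.camera_model(n)
    if n!="wrist": return m,np.linalg.inv(np.array(m["view"]))
    T=np.eye(4);q=o["orientation"];T[:3,:3]=R.from_quat([q[1],q[2],q[3],q[0]]).as_matrix();T[:3,3]=o["tool_pos"]
    return m,T@np.array(m["T_tool_cam"])
def onplane(n,uv,z,o=None):
    "pixel(s) -> world point on horizontal plane z"
    m,T=campose(n,o);f,cx,cy=K(m);uv=np.atleast_2d(uv).astype(float)
    r=np.c_[(uv[:,0]-cx)/f,-(uv[:,1]-cy)/f,-np.ones(len(uv))]@T[:3,:3].T
    c=T[:3,3];return c+r*((z-c[2])/r[:,2])[:,None]
def cloud(n,d,o=None):
    m,T=campose(n,o);f,cx,cy=K(m);v,u=np.mgrid[:480,:640]
    P=np.stack([(u-cx)/f*d,-(v-cy)/f*d,-d],-1);return P@T[:3,:3].T+T[:3,3]
def project(n,P,o=None):
    m,T=campose(n,o);f,cx,cy=K(m);p=(np.atleast_2d(P)-T[:3,3])@T[:3,:3];return np.c_[cx+f*p[:,0]/-p[:,2],cy-f*p[:,1]/-p[:,2]]
def quat(yaw):
    "tool down, tool y (jaw axis) at world angle yaw"
    y=np.array([np.cos(yaw),np.sin(yaw),0]);z=np.array([0,0,-1.]);x=np.cross(y,z)
    q=R.from_matrix(np.c_[x,y,z]).as_quat();return [q[3],*q[:3]]
E
python3 - <<'E'
from h import *
a=np.load("pics/top0.npz");p,d=a["p"],a["d"]
P=cloud("top",d)
for n,uv in dict(pink=(407,230),blue=(460,222),lilac=(375,274),peach=(441,272)).items():
    x,y=uv;m=np.zeros(d.shape,bool);m[y-22:y+22,x-22:x+22]=True;m&=(P[...,2]>44)&(P[...,2]<60)
    print(n,P[m].mean(0).round(1),m.sum(), (P[m].min(0)+P[m].max(0)).round(1)/2, np.ptp(P[m],0).round(1))
print("desk z",P[350:400,400:500,2].mean())
# tray: z~95
m=(P[...,2]>80)&(P[...,2]<115);m[:, :160]=0;m[:,280:]=0;m[:110]=0;m[260:]=0
pts=P[m][:,:2].astype(np.float32);r=cv2.minAreaRect(pts);print("plat/tray rect",r, np.median(P[m][:,2]))
w=onplane("top",[(237,218),(233.5,184),(230,150)],90);print("wells",w.round(1))
print("hub",onplane("top",[(119.5,201),(96,178)],70).round(1))
E
```

```text
pink [ 553.4 -192.2   50.1] 415 [ 553.9  -192.05   49.9 ] [38.6 39.8 10.6]
blue [ 570.7 -282.5   50.1] 423 [ 570.1  -283.3    49.85] [38.  39.9 11.7]
lilac [ 475.2 -137.6   50. ] 413 [ 474.55 -137.6    50.05] [38.  39.1 11.3]
peach [ 481.8 -253.2   50. ] 424 [ 481.7  -253.45   49.05] [39.6 39.  10.1]
desk z 2.9754770444249017
plat/tray rect ((612.110107421875, 137.07374572753906), (204.07135009765625, 159.2357940673828), 7.257237911224365) 87.63090738952928
wells [[562.2  98.9  90. ]
 [619.1 106.6  90. ]
 [676.3 114.5  90. ]]
hub [[588.1 303.9  70. ]
 [626.7 346.2  70. ]]
```

Run:
```python
from h import *
q=quat(np.radians(97.6))
def snap(n):
    robot.dwell(0.25);o=robot.get_obs();p,d=cams.grab_frame("wrist");np.savez(f"pics/{n}.npz",p=p,d=d,pos=o["tool_pos"],q=o["orientation"]);cv2.imwrite(f"pics/{n}.png",p[:,:,::-1]);print(n,o["t"],o["tool_pos"],o["joint_pos"].round(2));return p
try: robot.move_ptp([619,106.6,201],q)
except robot.Unreachable: print("unr1")
A=snap("w_tray")
robot.move_ptp([474.7,-137.6,163],q)
B=snap("w_lilac")
cv2.imwrite("pics/v1.png",cv2.resize(np.hstack([A,B]),(800,300),interpolation=cv2.INTER_AREA)[:,:,::-1])
```

```text
w_tray 2.9167 [618.92938944 107.02180037 201.01343623] [-0.01  0.24  1.65  0.    1.25 -1.71]
w_lilac 4.3167 [ 475.25385537 -137.0496397   163.1512114 ] [-0.51 -0.03  2.01  0.    1.16 -2.22]
```

View pics/v1.png

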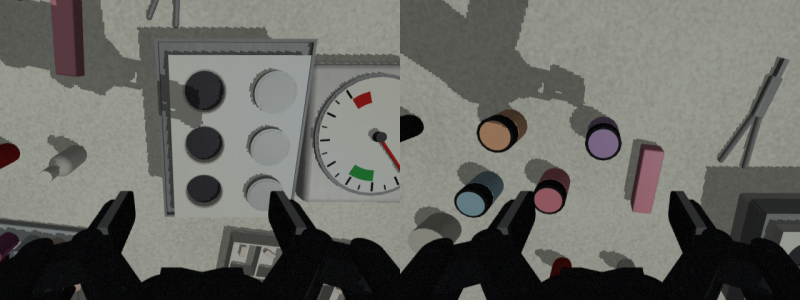

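```bash
cat >> h.py <<'E'
def circ(pts):
    "robust circle fit in xy"
    x,y=pts[:,0],pts[:,1];w=np.ones(len(x),bool)
    for _ in range(6):
        s=np.linalg.lstsq(np.c_[2*x,2*y,np.ones_like(x)][w],(x*x+y*y)[w],rcond=None)[0]
        r=np.sqrt(s[2]+s[0]**2+s[1]**2);e=np.hypot(x-s[0],y-s[1])-r;w=abs(e)<max(0.4,1.5*np.std(e[w]))
    return s[:2],r,np.std(e[w]),w.mean()
def blob(mask,uv,z,o):
    "contour of mask's component nearest uv, as a circle on plane z"
    cs,_=cv2.findContours(mask.astype(np.uint8),cv2.RETR_EXTERNAL,cv2.CHAIN_APPROX_NONE)
    cs=[c for c in cs if cv2.contourArea(c)>300];c=min(cs,key=lambda c:np.hypot(*(c.mean((0,1))-uv)))
    return circ(onplane("wrist",c[:,0,:],z,o))
E
python3 - <<'E'
from h import *
a=np.load("pics/w_tray.npz");o=dict(tool_pos=a["pos"],orientation=a["q"]);g=cv2.cvtColor(a["p"],cv2.COLOR_RGB2GRAY)
P=cloud("wrist",a["d"],o);m=(P[...,2]>80)&(P[...,2]<95);print("tray top z",np.median(P[200:260,370:390,2]))
W=[]
for th in(45,60,75):
  for uv in((326,145),(328,230),(326,304)):
    s,r,e,k=blob(g<th,uv,87.8,o);print(th,s.round(2),round(r,2),round(e,2),round(k,2),end=" | ")
  print()
a=np.load("pics/w_lilac.npz");o=dict(tool_pos=a["pos"],orientation=a["q"]);p=a["p"].astype(int)
for y,x in((222,325),(210,262),(300,240),(310,118)): print(p[y,x],end="")
P=cloud("wrist",a["d"],o);print("lid z",np.median(P[215:230,315:335,2]))
g=p.max(-1)
for th in(60,75,90):
  for uv in((324,224),(240,306),(156,214)):
    s,r,e,k=blob((g>th)&(np.ptp(p,axis=-1)>18),uv,50,o);print(th,s.round(2),round(r,2),round(e,2),round(k,2),end=" | ")
  print()
E
```

```text
tray top z 86.69884227206977
45 [561.74 101.29] 19.02 0.19 0.83 | 45 [616.45 108.72] 18.4 0.23 0.64 | 45 [671.79 115.73] 17.38 0.2 0.49 | 
60 [561.81 101.3 ] 19.22 0.18 0.84 | 60 [616.73 108.64] 18.74 0.23 0.54 | 60 [672.01 116.02] 18.09 0.26 0.43 | 
75 [562.58 101.41] 20.11 0.22 0.81 | 75 [618.18 108.86] 20.08 0.19 0.85 | 75 [674.05 116.14] 20.01 0.19 0.77 | 
[118  99 130][143 145 136][13 16 13][ 98 122 131]lid z 49.453730547576754
60 [ 473.43 -136.36] 16.12 0.19 0.93 | 60 [ 551.56 -191.04] 16.29 0.2 0.94 | 60 [ 479.86 -252.16] 16.3 0.18 0.95 | 
75 [ 473.43 -136.36] 16.12 0.19 0.93 | 75 [ 551.6  -191.06] 16.22 0.21 0.95 | 75 [ 479.88 -252.13] 16.19 0.19 0.96 | 
90 [ 473.35 -136.38] 16.03 0.19 0.96 | 90 [ 551.49 -191.11] 16.04 0.2 0.94 | 90 [ 479.7  -252.17] 16.12 0.19 0.75 |
```

```bash
cat >> h.py <<'E'
Q=quat(np.radians(97.6));GZ=34
def pick(xy,van=100):
    robot.grip(0.72,22)
    robot.move_ptp([*xy,110],Q);robot.move_linear([*xy,GZ],feed=110)
    robot.grip(0.0,22);robot.move_linear([*xy,170],feed=150)
    o=robot.get_obs();print("picked t",o["t"],"w",o["gripper_width"],"F",o["force"].round(2))
def snap(n,cam="wrist"):
    robot.dwell(0.3);o=robot.get_obs();p,d=cams.grab_frame(cam);np.savez(f"pics/{n}.npz",p=p,d=d,pos=o["tool_pos"],q=o["orientation"]);cv2.imwrite(f"pics/{n}.png",p[:,:,::-1]);print(n,o["t"],o["tool_pos"].round(2),o["force"].round(2));return p,o
E
python3 - <<'E'
from h import *
pick((473.4,-136.4))
robot.move_ptp([674,116,205],Q)
p,o=snap("held1")
print(project("wrist",[[674,116,87.8],[674,116,221]],o))
E
```

```text
picked t 7.275 w 0.46081489168502987 F [-0.22  0.08 -1.59]
held1 8.8083 [673.91 115.09 205.18] [ 0.21 -0.42 -1.41]
[[324.65274167 230.57022732]
 [326.5362327  351.35000793]]
```

View pics/held1.png

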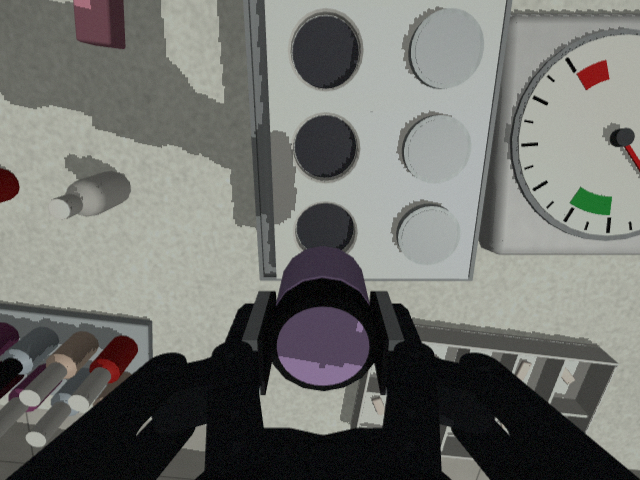

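Run:
```python
from h import *
for n,uvs in (("held1",((327,50),(326,147),(326,225))),("w_tray",((326,145),(328,230),(326,304)))):
  a=np.load(f"pics/{n}.npz");o=dict(tool_pos=a["pos"],orientation=a["q"]);p=a["p"];g=cv2.cvtColor(p,cv2.COLOR_RGB2GRAY)
  print(n,"row through well2",g[uvs[1][1],uvs[1][0]-42:uvs[1][0]+42:2])
  for th in(95,105,115,125):
    for uv in uvs:
      try:s,r,e,k=blob(cv2.morphologyEx((g<th).astype(np.uint8),cv2.MORPH_OPEN,np.ones((15,15))),uv,87.8,o);print(th,s.round(2),round(r,2),round(e,2),round(k,2),end=" | ")
      except Exception as ex:print("x",end="|")
    print()
  if n=="held1":
    q=p.astype(int);m=((q.max(-1)>45)&(np.ptp(q,axis=-1)>10)).astype(np.uint8);m[:300]=0;m[:,:270]=0;m[:,375:]=0
    for er in(0,):
      s,r,e,k=blob(m,(324,346),o["tool_pos"][2]-34+50,o);print("lid",s,r,e,k,"H",s-o["tool_pos"][:2])
```

```text
held1 row through well2 [108 110 108 102 164 112  46  50  51  52  48  49  52  47  53  48  51  47
  48  47  51  50  50  52  52  52  49  53  49  53  53  53  54  55  26  25
  95 117 160 180 178 180]
95 [563.72 101.87] 19.43 0.2 0.79 | 95 [618.89 109.1 ] 20.0 0.19 0.67 | 95 [618.89 109.1 ] 20.0 0.19 0.67 | 
105 [563.68 102.02] 19.61 0.19 0.72 | 105 [618.92 109.29] 20.08 0.19 0.75 | 105 [618.92 109.29] 20.08 0.19 0.75 | 
115 [563.71 101.97] 19.68 0.2 0.7 | 115 [618.88 109.37] 20.11 0.21 0.79 | 115 [618.88 109.37] 20.11 0.21 0.79 | 
125 [563.17 102.56] 20.36 0.21 0.62 | 125 [619.05 109.59] 20.49 0.22 0.68 | 125 [619.05 109.59] 20.49 0.22 0.68 | 
lid [672.44308729 114.36905767] 16.155455536950367 0.12274018279986249 1.0 H [-1.4672954  -0.71660373]
w_tray row through well2 [154 156 156 156 144  91  45  40  42  36  37  36  39  42  42  41  42  43
  37  43  42  41  42  45  41  37  43  42  44  42  46  43  47  21  11  55
 107 154 155 155 156 154]
95 [563.62 100.93] 21.11 0.21 0.46 | 95 [618.2 108.9] 20.29 0.21 0.69 | 95 [674.04 116.39] 20.28 0.21 0.66 | 
105 [585.63   8.8 ] 102.24 10.7 0.42 | 105 [674.22 116.43] 20.48 0.21 0.63 | 105 [674.22 116.43] 20.48 0.21 0.63 | 
115 [569.65  17.8 ] 101.51 14.19 0.45 | 115 [674.17 116.26] 20.64 0.2 0.6 | 115 [674.17 116.26] 20.64 0.2 0.6 | 
125 [536.02  51.76] 112.42 25.66 0.52 | 125 [674.51 116.78] 20.98 0.21 0.63 | 125 [674.51 116.78] 20.98 0.21 0.63 |
```

```bash
cat >> h.py <<'E'
SX=np.array([np.cos(np.radians(7.6)),np.sin(np.radians(7.6))]);SY=np.array([-SX[1],SX[0]])
OFFS=[(0,0),(1.3,0),(-.65,1.1),(-.65,-1.1),(2.2,1.3),(0,2.5),(-2.2,1.3),(-2.2,-1.3),(0,-2.5),(2.2,-1.3)]
def seat(xy,top,zoff=0,offs=OFFS,N=1.2):
    "peck with the held jar until its foot drops below the tray top; top=tray top height now. Returns actual xy or None"
    xy=np.array(xy)
    for k in offs:
        t=xy+k[0]*SX+k[1]*SY;up=top+GZ+3
        robot.move_linear([*t,up],feed=60)
        robot.dwell(.15);o=robot.get_obs();c=t+(t-o["tool_pos"][:2]);f0=o["force"];m0=o["moment"]
        c=t+np.clip(c-t,-1.5,1.5);z=up
        robot.move_linear([*c,up-.2],feed=20)
        hit=robot.move_linear([*c,top+GZ-12.5],feed=16,contact_N=N)
        o=robot.get_obs();foot=o["tool_pos"][2]-GZ-top
        print(k,"hit",hit,"foot-top %.2f"%foot,"err",(o["tool_pos"][:2]-t).round(2),"dF",(o["force"]-f0).round(2),"dM",(o["moment"]-m0).round(3),"t %.2f"%o["t"])
        if foot<-6: return o["tool_pos"][:2]
    return None
E
python3 - <<'E'
from h import *
T=np.array([676.4,117.3])
robot.move_linear([*T,140],feed=80)
r=seat(T,87.8,offs=OFFS[:4]);print(r)
E
```

```text
(0, 0) hit True foot-top -12.68 err [-0.53 -0.04] dF [0.38 2.29 1.81] dM [-0.035 -0.14   0.035] t 11.51
[675.86805654 117.25739117]
```

```bash
cat >> h.py <<'E'
def release():
    o=robot.get_obs();p=o["tool_pos"];robot.grip(0.62,22)
    robot.move_linear([p[0],p[1],p[2]+60],feed=120);robot.move_linear([p[0],p[1],p[2]+90],feed=200)
E
python3 - <<'E'
from h import *
o=robot.get_obs();p=o["tool_pos"];print(p,o["force"])
robot.move_linear([p[0],p[1]+.7,p[2]],feed=10);robot.dwell(.1);o=robot.get_obs();print(o["tool_pos"],o["force"])
release()
robot.move_ptp([551.6,-191,110],Q)
p,o=snap("top1","top")
a=np.load("pics/top1.npz");P=cloud("top",a["d"])
c=project("top",[[676,117,125]])[0].astype(int);w=P[c[1]-5:c[1]+6,c[0]-5:c[0]+6,2];print(c,"lid z",np.median(w))
cv2.imwrite("pics/v3.png",cv2.resize(p[120:270,60:300],(800,500),interpolation=cv2.INTER_CUBIC)[:,:,::-1])
E
```

```text
[675.86805654 117.25739117 109.11728263] [0.63206507 1.20320293 0.79447993]
[675.94235355 117.90938103 109.11700428] [ 0.83286957 -0.47219731  1.4709528 ]
top1 14.7083 [ 552.05 -190.45  110.2 ] [ 0.23 -0.45 -0.53]
[224 145] lid z 125.31013085021868
```

View pics/v3.png

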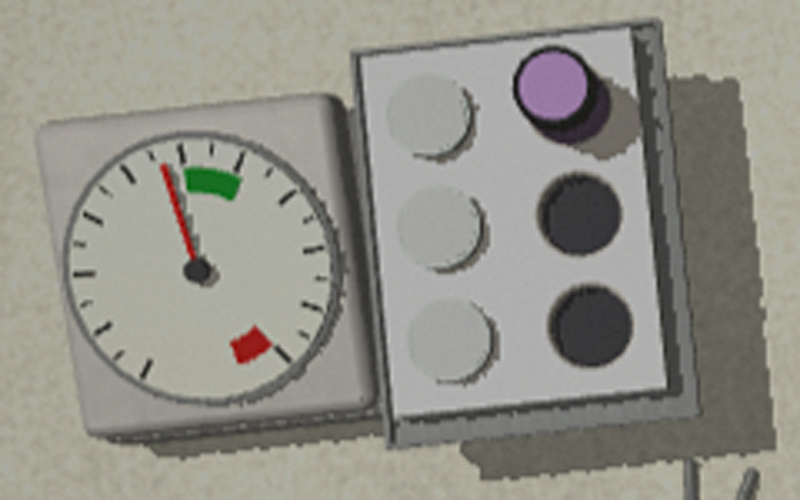

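Lilac is seated: its lid is at 125.3 mm, against 125.9 expected. The needle stands just short of green, at about 455 g, so one more jar should do. Next is pink into well 2.

Run:
```python
from h import *
pick((551.6,-191.1))
robot.move_ptp([619.4,110.2,205],Q)
p,o=snap("held2");q=p.astype(int)
print(o["orientation"])
m=((q.max(-1)>45)&(np.ptp(q,axis=-1)>10)).astype(np.uint8);m[:300]=0;m[:,:270]=0;m[:,375:]=0
s,r,e,k=blob(m,(324,346),o["tool_pos"][2]-34+50,o);print("lid",s,r,e,k,"H",s-o["tool_pos"][:2])
g=cv2.cvtColor(p,cv2.COLOR_RGB2GRAY)
for th in(80,95,105):
  for uv in((326,145),(326,228)):
    s,r,e,k=blob(cv2.morphologyEx((g<th).astype(np.uint8),cv2.MORPH_OPEN,np.ones((9,9))),uv,85.9,o);print(th,s.round(2),round(r,2),round(e,2),round(k,2))
```

```text
picked t 17.475 w 0.45761472505544437 F [ 0.19 -0.08 -1.11]
held2 18.9583 [619.46 109.28 204.91] [ 0.06 -0.65 -0.81]
[-8.21280840e-05 -6.56046604e-02  9.97845690e-01 -2.23609117e-05]
lid [618.1288634  108.60236621] 16.191695458730496 0.13533656603327204 1.0 H [-1.33055304 -0.68152316]
80 [561.68 101.49] 19.25 0.18 0.84
80 [561.68 101.49] 19.25 0.18 0.84
95 [562.28 101.84] 19.88 0.2 0.84
95 [562.28 101.84] 19.88 0.2 0.84
105 [562.32 101.93] 20.02 0.21 0.81
105 [562.32 101.93] 20.02 0.21 0.81
```

Run:
```python
from h import *
T=np.array([619.25,110.2])
robot.move_linear([*T,138],feed=80)
r=seat(T,85.9,offs=OFFS[:4],N=1.1);print(r)
robot.dwell(.3);o=robot.get_obs();print(o["tool_pos"],o["force"].round(2))
```

```text
(0, 0) hit True foot-top -12.32 err [-0.56 -0.03] dF [1.58 0.9  1.19] dM [ 0.05  -0.16   0.031] t 21.65
[618.68901977 110.16707647]
[618.48918363 110.14142462 107.26951383] [ 1.92  0.65 -0.04]
```

Run:
```python
from h import *
p=robot.get_obs()["tool_pos"]
robot.move_linear([p[0]+.6,p[1]+.2,p[2]],feed=10);robot.dwell(.1);o=robot.get_obs();print(o["tool_pos"],o["force"].round(2))
release()
robot.move_ptp([500,-50,230],Q);robot.dwell(1)
p,o=snap("top2","top")
a=np.load("pics/top2.npz");P=cloud("top",a["d"])
for X in([676,117,125],[619,110,123]):
    c=project("top",[X])[0].astype(int);print("lid z",np.median(P[c[1]-5:c[1]+6,c[0]-5:c[0]+6,2]))
q=p.astype(int);m=(q[...,0]>110)&(q[...,1]<60);m[:,:80]=0;m[:,165:]=0;m[:155]=0;m[210:]=0
v,u=np.nonzero(m);w=onplane("top",np.c_[u,v],70);tip=w[np.argmax(np.hypot(*(w[:,:2]-[588.1,303.9]).T))];dv=tip[:2]-[588.1,303.9]
print("reading g",500-(np.degrees(np.arctan2(dv[1],dv[0]))-7.6)*np.pi/180/.005)
v=np.hstack([cv2.resize(p[120:270,60:300],(640,400),interpolation=cv2.INTER_CUBIC)]);cv2.imwrite("pics/v4.png",np.vstack([v,cv2.resize(p[130:290,320:560],(288,192))[:,:].copy() if 0 else np.zeros((1,640,3),np.uint8)])[:,:,::-1])
```

```text
[618.84356657 110.2496137  107.06884983] [-0.22 -1.28  0.45]
top2 25.6667 [500.01 -50.01 230.  ] [-0.58 -0.26 -0.88]
lid z 123.39245625797184
lid z 123.60548201754045
reading g 552.3122545792859
```

View pics/v4.png

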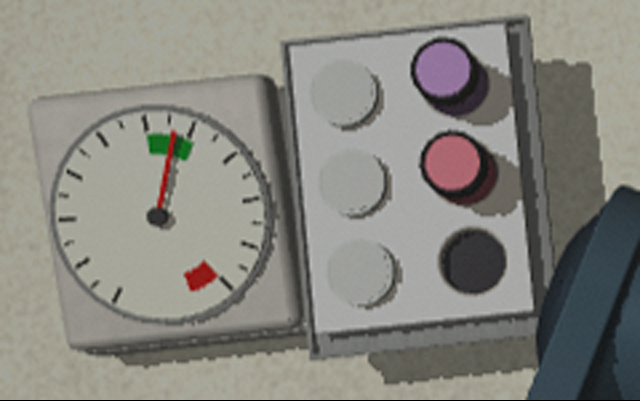

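View pics/top2.png

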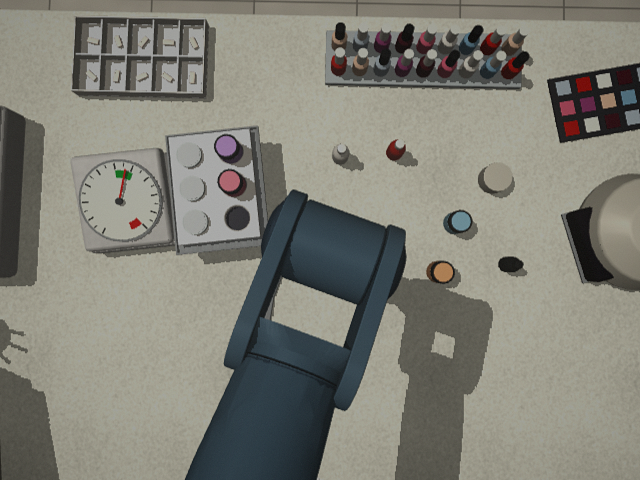

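The needle rests in the green and both jars are fully down. The spare jars and the other things in view are where they were. The arm hides the buffer and nippers in this picture, but it never went near them. I'm handing in now.

```bash
python3 -c "
from workcell import robot
robot.job_done()"
```

```text
the job is handed in; nothing more can be done
```

I seated two jars, lilac in well 3 and pink in well 2, and then stopped because the needle was in the green band. The blue and peach jars were left standing on the desk. I handed the job in at about 26 s of robot time.

**Weight:** the needle read about 552 g by image fit, inside the 500 to 612 g band. By eye it sits a little higher, but clearly within the green. After the first jar it stood at about 455 g.

**Seating:** both jars dropped in on the first try, with no searching. Their lids measured 123.4 mm and 123.6 mm high, against about 123.8 mm expected for jars fully down.

**Gentleness:** side force at the well reached about 2.3 N with lilac, under the roughly 3 N at which the tray slips. Each jar was nudged under 1 mm before release to ease that force. Some remained after the nudge: about 0.8 N for lilac and about 1.3 N for pink. I saw no tray shift in the pictures, but did not measure for it.

**Other things on the desk:** those in view in the last picture were undisturbed. The buffer and nippers were hidden behind the arm there, so I could not check them at the end; the planned path kept clear of them.

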